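# Fit the sprung idler roller in the glue spreader

### The job

Take the orange idler roller from its wooden cradle and fit it between the two cheeks of the green glue spreader, with its sprung brass pin at the tall cheek and its dark fixed pin at the low cheek. Press the brass pin against the tall cheek's guide slot until the dark pin clears the low cheek, slide the roller down both slots until you feel the bearing recesses, then ease it out so that both pins are fully home in them, and only then let go: do not drop it down the slots. Be gentle: never press the roller against the spreader with more than about 3 kg of force, and leave the other things on the bench where they are.

Things in the scene. Friction and masses are not known exactly. Their poses are not given: they have to be found in the camera images.
- roller_mid (a point): Centre of the idler roller on its axis: orange sleeve 32 mm in diameter, 136 mm long, a 10 mm round-nosed pin at each end; about 0.2 kg. y runs along it from the dark fixed pin (-y) to the sprung brass pin (+y). Black grip collar at the middle, 40 mm long, 28 mm high, two upright flats 34 mm apart. It lies level in a cradle, axis 50 mm above the table. Grip it firmly (80 N), or it tilts when over 5 N bears on a pin.
- cradle: Wooden cradle, fixed, board 110 x 170 x 12 mm, origin at the centre of its underside; two V blocks, 46 to 60 mm either side of its middle along y, hold the roller's sleeve. Between them the space beside and below the roller is free for fingers down to the board.
- fixed_tip (a point): Outer end of the dark steel fixed pin, on the roller's axis, 100 mm from roller_mid towards its -y.
- sprung_tip (a point): Outer end of the sprung brass pin, on the roller's axis, 102 mm from roller_mid towards its +y when free. The pin slides straight into the roller by up to 24 mm against a spring: 2.4 N to start it moving, 0.4 N more per mm; then it is solid.
- spreader_mid (a point): Fixed point midway between the cheeks of the glue spreader, 72 mm above the table; z up, y towards the TALL cheek, x across. Tall cheek (+y) 172 mm high, low cheek (-y) 129 mm, above the table. Their inner faces are 85 mm from the middle; each has an upright slot at x = 0, open at the top. Between the cheeks is free space down to a shallow tray, 24 mm above the table.
- tall_slot (a point): Point on the floor of the tall cheek's guide slot, 93 mm from the spreader's middle, 72 mm above the table; axes as spreader_mid. The slots of both cheeks are alike: floor 8 mm behind the cheek's inner face; 26 mm wide above 109 mm over the table, tapering to 15 mm at 97 mm, 15 mm wide below. Pins slide down the floor with friction about 0.25.
- low_slot (a point): The like point on the low cheek's slot floor, 93 mm from the middle on the other side (-y). Each slot floor has one recess, 13 mm high, as wide as the slot, 6 mm deep (bottom 99 mm from the middle). Both are at one height, set by the brass bearing slide and not measured: recess centres lie anywhere from 16 mm below to 16 mm above this point. Below them the slot floors go on.
- spreader: The whole green glue spreader (origin at the centre of its underside on the table, axes as for spreader_mid). Base 150 x 270 mm; outside the low cheek a gear case 97 mm high, outside the tall cheek a black hand wheel.
- glue_bottle: White glue bottle with a red cap, 52 mm in diameter, 150 mm tall, origin at its underside. A bystander.
- jar: Amber jar with a green lid, 64 mm in diameter, 70 mm tall, origin at its underside. A bystander.
- offcut: Wooden offcut 70 x 120 x 22 mm, origin at its underside. A bystander.

How it is judged:
By the outcome, as a careful person would: the job done as asked, in the order asked, and still so for the second after the job is handed in, with the robot touching nothing.
It also fails if it takes over 72 s, if anything falls off the work surface, if the arm or the gripper's body presses on something with over 40 N, if the wrist force passes 120 N, or if a joint passes its speed limit or range.

### The arm

A 6-joint arm with a two-finger parallel gripper is mounted at the origin on the work surface. World frame = base frame: x ahead of the robot, y to its left, z up, the work surface at z = 0. Lengths are in m, angles in rad, forces in N, time in s.
With the tool pointing down it reaches from about 0.325 to 0.75 m from the base axis. Payload 7.6 kg.
Tool frame: the origin (TCP) lies on the front face of the gripper's body, between the roots of the fingers; the fingertips stand 73 mm ahead of it and the grasp point (between the pads) lies 54 mm ahead of it; z points along the fingers, y is the line along which they close (so a half turn about z gives the same grasp; the last joint's range is limited). The gripper opens to 85 mm and grips with 20 to 120 N. Pads are 22 mm wide; open, the fingers measure 114 mm over their backs; the gripper's body (76 mm by 85 mm) begins 54 mm behind the grasp point. The pads swing forward as they close: fully open they stand 13 mm farther back than shut.
Start: joints at [1.132, 0.052, 1.401, -0, 1.689, -0.07], TCP at [0.189, 0.49, 0.304] pointing down, gripper open.
Joint ranges: [-2.9, 2.9], [-0.91, 2.17], [0.12, 2.37], [-1.06, 4.2], [0.26, 2.73], [-2.93, 2.93]. Speed limits (rad/s): [2.57, 2.57, 3.01, 3.14, 3.14, 3.14].

### API

Orientations are given as a 3x3 rotation matrix whose columns are the frame's x, y, z axes.
In Python, from cell import readout, eyes, close_job gives the robot as it stands.
- The arm moves only by the tool play_rows, never from a script. Its argument "moves" is a list of rows, each a list of 3 entries, a list of its own where there are three numbers: the opening, from -1 (shut) to 1 (fully open), then the shift along the tool's x, y, z in cm, then the turn, a rotation vector about the tool's x, y, z in degrees. In form: [[jaw, [x, y, z], [rx, ry, rz]], ...]. A call has 1 to 8 rows; each row shifts and turns the commanded pose from where the row before left it, along the tool's axes as they then stand; what a row does not reach is not made up. A row lasts 1/12 s, in which the tool goes at most 41.7 mm and 7.16 degrees, less where a joint would pass 70% of its speed; a pose out of reach is approached as far as the arm can. A call with a gripper value outside its range is refused whole. The fingers move at their own pace and stop on an object; the grip force is fixed at half the most. Time passes only in rows, so rows that do not move let the fingers close. It gives the time, the measured TCP pose, the force, the opening and the grip force at its end, in the units of the state.
- readout.get_state(): the state, without advancing time (a new reading comes with each control period).
- eyes.get_image(name): name is "side" or "top" or "wrist"; returns a dict with "img" (400x640x3 uint8, blue, green, red), "range_z" (400x640 float32, m along the optical axis (not along the pixel's ray), 0 where there is no reading), "intrinsics" (3x3 intrinsics, pixels), "k1" (the pictures are not rectified: a ray, as slopes to the right and down, at radius r is drawn at 1 + k1 r^2 times it, then the intrinsics apply), "world_to_cam" (4x4, takes a point from world to camera coordinates); the wrist camera has in their place "hand_eye" (4x4, takes a point from camera to tool coordinates, whose origin is the TCP and whose axes are the flange's). Camera axes: x right, y down, z forward; pixel columns grow to the right and rows downward; lengths in m; the calibration is good to about 2 mm. A picture is of the moment at which its call begins: read the wrist's pose just before it.
- close_job(): hands the job in; it is judged then, once.
The state is a dict: "time": time; "joint_positions": joint angles; "joint_velocities": joint speeds; "joint_torque": joint torques, N m; "tool_pos": TCP position; "tcp_rot": TCP orientation; "wrist_force": force on the tool from outside, world axes, zero at the start; "moment": the same for the moment, N m; "opening": finger opening in m; "grip_force": force on a finger pad.
Only numpy, scipy, OpenCV 4.12 (cv2) and the standard library are available. Lean on these libraries where they do the work, as an engineer would, in place of code of your own. Each camera call takes 0.05 s, during which the arm holds its last target. There are 200 camera calls.

## Working session

There is one attempt and no reset: what is moved stays moved. The work goes in short steps, Python scripts to look and compute and a tool call to move; the robot and the scene stay as the last step left them, time stands still between calls to the robot, and variables do not carry over. Pictures are saved under pics/ and viewed, at most 10 in all, crops included, and the job is handed in when it is done.

Besides the shell and the picture viewer there is one more tool, called after ">>>" in YAML: its name, and indented under it one key for each argument. play_rows: Moves the arm, as the interface text tells. Its arguments: {"type":"object","properties":{"moves":{"type":"array"}},"required":["moves"]}

```bash
ls; mkdir -p pics
cat > h.py <<'E'
import numpy as np, cv2
from cell import readout, eyes, close_job
def rays(im,uv):
    K=im["intrinsics"]; uv=np.atleast_2d(np.array(uv,float))
    s=cv2.undistortPoints(uv.reshape(-1,1,2),K,np.array([im["k1"],0,0,0,0.])).reshape(-1,2)
    return np.c_[s,np.ones(len(s))]
def c2w(im,st=None):
    if "world_to_cam" in im: return np.linalg.inv(im["world_to_cam"])
    T=np.eye(4);T[:3,:3]=st["tcp_rot"];T[:3,3]=st["tool_pos"];return T@im["hand_eye"]
def onplane(im,uv,z,st=None):
    T=c2w(im,st);d=rays(im,uv)@T[:3,:3].T;o=T[:3,3]
    return o+d*((z-o[2])/d[:,2])[:,None]
def cloud(im,st=None):
    v,u=np.mgrid[:400,:640]; r=rays(im,np.c_[u.ravel(),v.ravel()])*im["range_z"].reshape(-1,1)
    T=c2w(im,st);P=(r@T[:3,:3].T+T[:3,3]).reshape(400,640,3);P[im["range_z"]==0]=np.nan;return P
E
python3 - <<'E'
from h import *
s=readout.get_state();print(s)
a=eyes.get_image("top");b=eyes.get_image("side")
for n,i in(("top",a),("side",b)):cv2.imwrite(f"pics/{n}0.png",i["img"]);print(n,c2w(i).round(3),i["k1"],i["intrinsics"])
E
```

```text
pics
{'time': 0.0, 'joint_positions': array([ 1.13170301e+00,  5.28665349e-02,  1.40171979e+00, -3.53055919e-05,
        1.68864041e+00, -7.03131611e-02]), 'joint_velocities': array([-0.00240762,  0.00011241,  0.00063098, -0.00078091, -0.00084156,
        0.00284036]), 'joint_torque': array([ 1.52224300e-03, -3.81642973e+01, -3.60199320e+01,  1.53773422e-04,
        5.92320022e-03, -1.60853283e-06]), 'tool_pos': array([0.18916116, 0.48953257, 0.30305926]), 'tcp_rot': array([[-9.32766255e-01,  3.60481169e-01, -6.62942861e-04],
       [ 3.60481770e-01,  9.32765062e-01, -1.49397043e-03],
       [ 7.98217311e-05, -1.63250402e-03, -9.99998664e-01]]), 'wrist_force': array([-0.09175066, -0.80748775, -0.4707183 ]), 'moment': array([-0.01533789, -0.00510483, -0.01417776]), 'grip_force': 0.0, 'opening': 0.0851375006886467}
top [[-0.018 -0.994  0.104  0.501]
 [-1.     0.02   0.011 -0.018]
 [-0.013 -0.104 -0.994  1.003]
 [ 0.     0.     0.     1.   ]] -0.04537006285372705 [[368.40270753   0.         310.7301018 ]
 [  0.         368.40270753 202.37721562]
 [  0.           0.           1.        ]]
side [[ 0.919 -0.275  0.282  0.399]
 [-0.393 -0.63   0.67  -0.505]
 [-0.007 -0.726 -0.687  0.604]
 [ 0.     0.     0.     1.   ]] -0.07844595944276572 [[373.02006064   0.         320.42976187]
 [  0.         373.02006064 201.66209983]
 [  0.           0.           1.        ]]
```

View pics/top0.png

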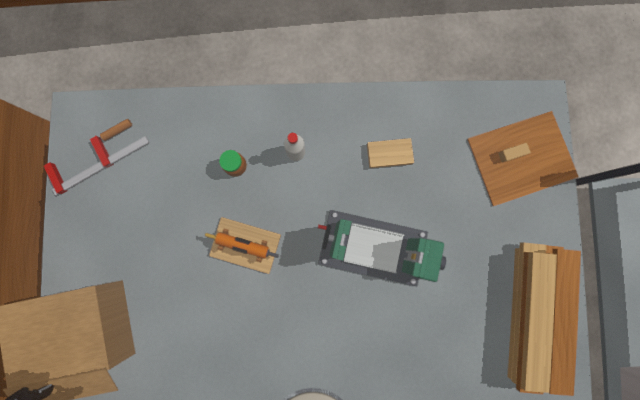

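View pics/side0.png

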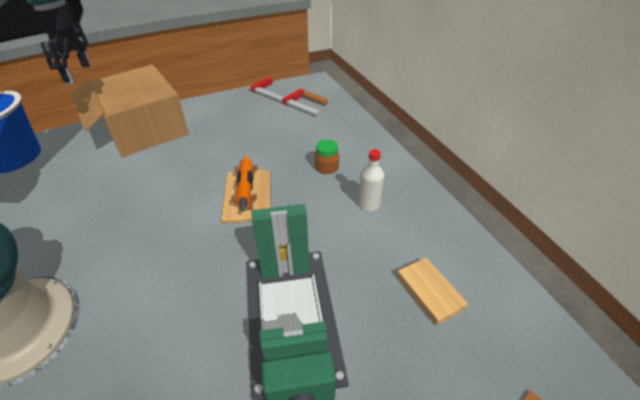

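The top view shows the roller at about (240,245), with brass pin tip (207,236) to the left (+y) and dark tip (277,254). The spreader is at (375,248), with its tall cheek on the left at (340,238) and its low cheek and gear case on the right at (425,258). In the side view the brass bearing slide shows in the tall slot at about (284,254).

Run:
```python
from h import *
a=eyes.get_image("top");P=cloud(a);hsv=cv2.cvtColor(a["img"],cv2.COLOR_BGR2HSV)
v,u=np.mgrid[:400,:640]
def box(u0,u1,v0,v1):return (u>=u0)&(u<=u1)&(v>=v0)&(v<=v1)
H,S,V=hsv[...,0],hsv[...,1],hsv[...,2]
print("hsv roller",hsv[243,230],"board",hsv[262,268],"brass",hsv[236,209],"green",hsv[240,339],hsv[262,430])
m=box(195,290,215,275)&(H<14)&(S>190)
uv=np.c_[u[m],v[m]];c=uv.mean(0);w,e=np.linalg.eigh(np.cov(uv.T));print(m.sum(),c,e[:,1],"zmed",np.nanmedian(P[m][:,2]),np.nanmax(P[m][:,2]))
q=onplane(a,[c-e[:,1]*30,c,c+e[:,1]*30],.06);d=q[2]-q[0];print(q.round(4),"yaw of axis",np.degrees(np.arctan2(d[1],d[0])))
tips=onplane(a,[[206,236],[277,254]],.05);print("tips",tips.round(4))
g=box(310,455,205,290)&(H>60)&(H<95)&(S>90)
Z=P[...,2]
for n,b in(("tall",(320,365)),("low",(385,450))):
  mm=g&box(b[0],b[1],205,290);z=Z[mm];print(n,mm.sum(),np.histogram(z[~np.isnan(z)],bins=np.arange(0,.2,.01)))
for n,mm,zz in(("tall",g&box(320,365,205,290)&(Z>.155),.172),("low",g&box(385,450,205,290)&(Z>.113),.129)):
  k=np.c_[u[mm],v[mm]].astype(np.float32);r=cv2.minAreaRect(k);bx=onplane(a,cv2.boxPoints(r),zz);print(n,mm.sum(),bx.round(4).tolist(),bx.mean(0))
cr=cv2.resize(np.vstack([a["img"][205:290,310:450]]),None,fx=5,fy=5,interpolation=cv2.INTER_CUBIC);cv2.imwrite("pics/crop1.png",cr)
```

```text
hsv roller [ 13 190 181] board [ 18 100 184] brass [ 20 136 158] green [ 75  92 122] [ 75  96 119]
59 [242.74576271 243.81355932] [-0.95165119 -0.30718074] zmed 0.06276022766056488 0.06848612575844903
[[0.4724 0.095  0.06  ]
 [0.497  0.168  0.06  ]
 [0.5217 0.2417 0.06  ]] yaw of axis 71.4370877544766
tips [[0.5186 0.2659 0.05  ]
 [0.4694 0.0815 0.05  ]]
tall 147 (array([  0,   0,   0,   0,   0,   0,   0,   0,   0,   0,   0,   0,   0,
         0,   0,   0,  15, 131,   0]), array([0.  , 0.01, 0.02, 0.03, 0.04, 0.05, 0.06, 0.07, 0.08, 0.09, 0.1 ,
       0.11, 0.12, 0.13, 0.14, 0.15, 0.16, 0.17, 0.18, 0.19]))
low 829 (array([  0,   0,   0,   0,   1,   0,   1,   0,   1, 493,  13,   0, 235,
        84,   0,   0,   0,   0,   0]), array([0.  , 0.01, 0.02, 0.03, 0.04, 0.05, 0.06, 0.07, 0.08, 0.09, 0.1 ,
       0.11, 0.12, 0.13, 0.14, 0.15, 0.16, 0.17, 0.18, 0.19]))
tall 146 [[0.466, -0.0547, 0.172], [0.5485, -0.0746, 0.172], [0.5432, -0.097, 0.172], [0.4608, -0.077, 0.172]] [ 0.50462594 -0.07580943  0.172     ]
low 319 [[0.4181, -0.2426, 0.129], [0.5025, -0.2635, 0.129], [0.4966, -0.2902, 0.129], [0.4122, -0.269, 0.129]] [ 0.4573402  -0.26630892  0.129     ]
```

View pics/crop1.png

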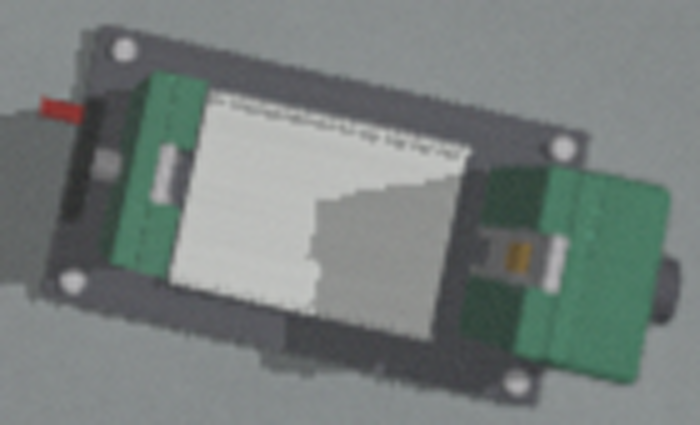

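>>> play_rows:
  moves:
    - [1, [-3.35, -1.55, 0.2], [0, 0, 0]]
    - [1, [-3.35, -1.55, 0.2], [0, 0, 0]]
    - [1, [-3.35, -1.55, 0.2], [0, 0, 0]]
    - [1, [-3.35, -1.55, 0.2], [0, 0, 0]]
    - [1, [-3.35, -1.55, 0.2], [0, 0, 0]]
    - [1, [-3.35, -1.55, 0.2], [0, 0, 0]]
    - [1, [-3.35, -1.55, 0.2], [0, 0, 0]]
    - [1, [-3.35, -1.55, 0.2], [0, 0, 0]]

```text
time: 0.82
tool_pos: [0.3954, 0.2759, 0.2877]
tcp_rot: [[-0.933, 0.36, -0.0], [0.36, 0.933, 0.0], [0.0, -0.0, -1.0]]
wrist_force: [-0.3, -0.2, -0.8]
opening: 0.0856
grip_force: 0.0
```

>>> play_rows:
  moves:
    - [1, [-3.35, -1.55, 0.2], [0, 0, 0]]
    - [1, [-3.35, -1.55, 0.2], [0, 0, 0]]
    - [1, [-3.35, -1.55, 0.2], [0, 0, 0]]
    - [1, [-3.35, -1.55, 0.2], [0, 0, 0]]
    - [1, [0, 0, 0], [0, 0, 7]]
    - [1, [0, 0, 0], [0, 0, 7]]
    - [1, [0, 0, 0], [0, 0, 7]]
    - [1, [0, 0, 0], [0, 0, 7]]

```text
time: 1.48
tool_pos: [0.4972, 0.1709, 0.2794]
tcp_rot: [[-0.649, 0.761, -0.001], [0.761, 0.649, -0.0], [0.0, -0.001, -1.0]]
wrist_force: [-0.6, -0.0, -0.8]
opening: 0.0853
grip_force: 0.0
```

>>> play_rows:
  moves:
    - [1, [0, 0, 0], [0, 0, 7]]
    - [1, [0, 0, 0], [0, 0, 7]]
    - [1, [0, 0, 0], [0, 0, 7]]
    - [1, [0, 0, 0], [0, 0, 7]]
    - [1, [0, 0, 0], [0, 0, 7]]
    - [1, [0, 0, 0], [0, 0, 7]]
    - [1, [0, 0, 0], [0, 0, 7]]
    - [1, [0, 0, 0], [0, 0, 7]]

```text
time: 2.15
tool_pos: [0.4971, 0.1713, 0.2796]
tcp_rot: [[0.267, 0.964, -0.001], [0.964, -0.267, -0.0], [-0.0, -0.001, -1.0]]
wrist_force: [-0.7, 0.0, -0.0]
opening: 0.0858
grip_force: 0.0
```

Run:
```python
from h import *
s=readout.get_state();i=eyes.get_image("wrist");print({k:np.round(s[k],4).tolist() for k in("time","tool_pos","tcp_rot","joint_positions","wrist_force")});print(i["hand_eye"].round(4));cv2.imwrite("pics/w1.png",i["img"])
```

```text
{'time': 2.15, 'tool_pos': [0.4971, 0.1713, 0.2796], 'tcp_rot': [[0.2669, 0.9637, -0.0006], [0.9637, -0.2669, -0.0001], [-0.0003, -0.0006, -1.0]], 'joint_positions': [0.2615, 0.0628, 1.438, 0.0, 1.6414, 0.5317], 'wrist_force': [-0.6809, 0.0109, -0.0186]}
[[-3.000e-04 -9.502e-01 -3.116e-01  8.030e-02]
 [ 1.000e+00 -4.000e-04  1.000e-04  0.000e+00]
 [-2.000e-04 -3.116e-01  9.502e-01 -6.950e-02]
 [ 0.000e+00  0.000e+00  0.000e+00  1.000e+00]]
```

View pics/w1.png

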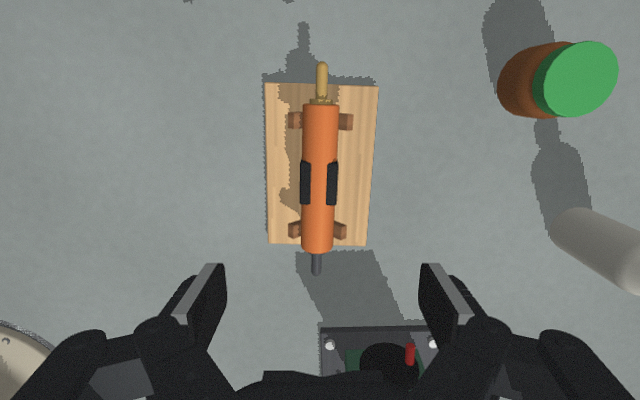

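Wrist view: brass tip at (322,62), dark tip at (316,275), black collar between (300–338, 160–205).

```bash
cat >> h.py <<'E'
def meas(i,s,yaw0=None):
    hsv=cv2.cvtColor(i["img"],cv2.COLOR_BGR2HSV);m=((hsv[...,0]<16)&(hsv[...,1]>170)&(hsv[...,2]>120)).astype(np.uint8)
    n,l,st,_=cv2.connectedComponentsWithStats(m);P=cloud(i,s);return hsv,m,P
E
python3 - <<'E'
from h import *
s=readout.get_state();i=eyes.get_image("wrist");R=s["tcp_rot"];p=s["tool_pos"]
t=onplane(i,[[322,62],[316.5,275]],.05,s);print("tips",t.round(4),"len",np.linalg.norm(t[0]-t[1]))
d=(t[0]-t[1])/np.linalg.norm(t[0]-t[1]);mid=t[1]+.1*d;mid2=t[0]-.102*d
print("mid",mid,mid2,"yaw",np.degrees(np.arctan2(d[1],d[0])))
P=cloud(i,s);hsv=cv2.cvtColor(i["img"],cv2.COLOR_BGR2HSV)
m=(hsv[...,0]<13)&(hsv[...,1]>180);m[:90]=0;m[260:]=0;m[:,:295]=0;m[:,345:]=0
Q=P[m];Q=Q[Q[:,2]>.055];a=(Q[:,:2]-mid[:2])@d[:2];n=np.array([d[1],-d[0]]);b=(Q[:,:2]-mid[:2])@n
print("sleeve along",np.percentile(a,[1,99]),"across",np.percentile(b,[1,50,99]),"zmax",np.percentile(Q[:,2],98))
D=(mid+mid2)/2-p;print("tool shift",R.T@D, "tool x yaw",np.degrees(np.arctan2(R[1,0],R[0,0])))
E
```

```text
tips [[0.5249 0.2698 0.05  ]
 [0.4645 0.0785 0.05  ]] len 0.2006627194922193
mid [0.49457961 0.17382462 0.05      ] [0.49417694 0.17254941 0.05      ] yaw 72.47545152366587
sleeve along [-0.06602964  0.04742207] across [-0.01479196 -0.01192166  0.01291572] zmax 0.06299067258647238
tool shift [ 0.0011803  -0.00295451  0.22952314] tool x yaw 74.10390575993233
```

Run:
```python
from h import *
i=eyes.get_image("side");T=c2w(i)
mid=np.array([.481,-.171,0]);ya=np.radians(76.2);y=np.array([np.cos(ya),np.sin(ya),0]);x=np.array([y[1],-y[0],0])
hsv=cv2.cvtColor(i["img"],cv2.COLOR_BGR2HSV)
m=(hsv[...,0]>12)&(hsv[...,0]<30)&(hsv[...,1]>120);m[:230]=0;m[290:]=0;m[:,265:]&=True;m[:,:265]=0;m[:,305:]=0
v,u=np.nonzero(m);print(len(u),u.min(),u.max(),v.min(),v.max())
for pl in(.093,.099):
  for px in([u.mean(),v.min()-.5],[u.mean(),v.max()+.5]):
    d=(rays(i,px)@T[:3,:3].T)[0];o=T[:3,3];k=(pl-(o-mid)@y)/(d@y);q=o+k*d;print(pl,px,"z",q[2].round(4),"x",((q-mid)@x).round(4))
a=eyes.get_image("top");T=c2w(a)
hsv=cv2.cvtColor(a["img"],cv2.COLOR_BGR2HSV);m=(hsv[...,0]>12)&(hsv[...,0]<30)&(hsv[...,1]>110)
m[:240]=0;m[270:]=0;m[:,:400]=0;m[:,430:]=0;v,u=np.nonzero(m);print(len(u),u.min(),u.max(),v.min(),v.max())
for pl in(-.093,-.099):
  for px in([u.min()-.5,v.mean()],[u.max()+.5,v.mean()]):
    d=(rays(a,px)@T[:3,:3].T)[0];o=T[:3,3];k=(pl-(o-mid)@y)/(d@y);q=o+k*d;print(pl,px,"z",q[2].round(4),"x",((q-mid)@x).round(4))
cv2.imwrite("pics/crop2.png",cv2.resize(i["img"][195:335,240:350],None,fx=4,fy=4,interpolation=cv2.INTER_CUBIC))
```

```text
79 280 286 245 259
0.093 [np.float64(283.2025316455696), np.float64(244.5)] z 0.0912 x 0.0013
0.093 [np.float64(283.2025316455696), np.float64(259.5)] z 0.0485 x -0.002
0.099 [np.float64(283.2025316455696), np.float64(244.5)] z 0.0842 x 0.0013
0.099 [np.float64(283.2025316455696), np.float64(259.5)] z 0.0409 x -0.002
15 412 415 254 258
-0.093 [np.float64(411.5), np.float64(255.8)] z 0.0583 x -0.0002
-0.093 [np.float64(415.5), np.float64(255.8)] z 0.0951 x 0.0013
-0.099 [np.float64(411.5), np.float64(255.8)] z 0.0353 x 0.0002
-0.099 [np.float64(415.5), np.float64(255.8)] z 0.0729 x 0.0017
```

View pics/crop2.png

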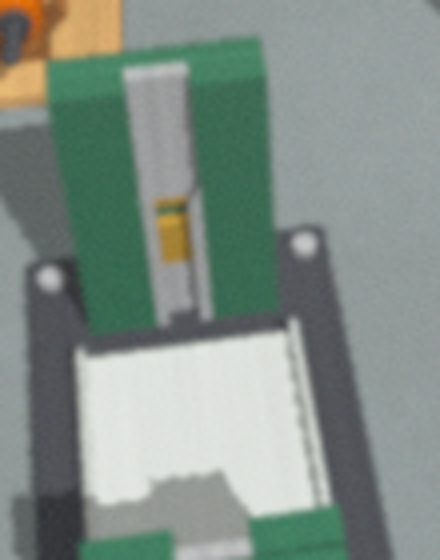

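>>> play_rows:
  moves:
    - [1, [0.1, -0.3, 3.5], [0, 0, 1.6]]
    - [1, [0, 0, 3.5], [0, 0, 0]]
    - [1, [0, 0, 3.0], [0, 0, 0]]
    - [1, [0, 0, 2.0], [0, 0, 0]]
    - [1, [0, 0, 0.5], [0, 0, 0]]
    - [1, [0, 0, 0], [0, 0, 0]]

```text
time: 2.85
tool_pos: [0.4939, 0.1729, 0.1535]
tcp_rot: [[0.286, 0.958, -0.003], [0.958, -0.286, -0.001], [-0.002, -0.003, -1.0]]
wrist_force: [0.0, -0.9, 0.2]
opening: 0.0854
grip_force: 0.0
```

Run:
```python
from h import *
s=readout.get_state();i=eyes.get_image("wrist");print(s["tool_pos"],s["tcp_rot"][:,0]);cv2.imwrite("pics/w2.png",i["img"])
```

```text
[0.49386418 0.17288868 0.15349121] [ 0.28580007  0.95828776 -0.0017003 ]
```

View pics/w2.png

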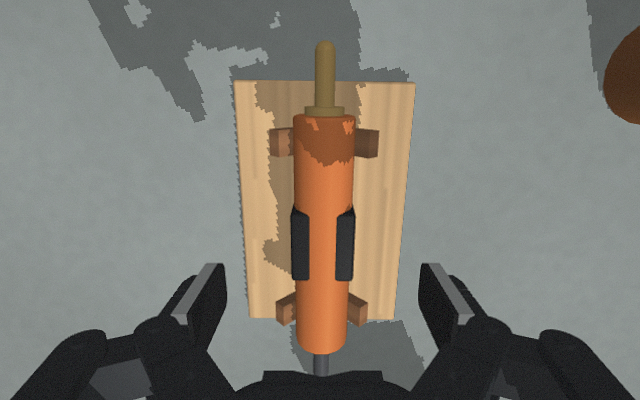

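Slide brass spans side rows 245–260. Close wrist view: collar cols 291–355, rows 208–280; brass tip (325,42).

Run:
```python
from h import *
s=readout.get_state();i=eyes.get_image("wrist");R=s["tcp_rot"];p=s["tool_pos"]
print(i["intrinsics"][0])
f=lambda uv,z:(onplane(i,uv,z,s)-p)@R
print("brass tip",f([325,42],.05)," flats top edges",f([[299,212],[346,212],[302,279],[343,279]],.064)*1e3)
print("sleeve end edges",f([[295,125],[354,125],[298,340],[345,340]],.05)*1e3)
```

```text
[333.58125082   0.         322.21533856]
brass tip [[0.10203203 0.00140059 0.10537364]]  flats top edges [[ 21.0671128  -11.8729051   91.37142245]
 [ 21.05812627  12.2597917   91.37008061]
 [-18.13186902 -11.07293184  91.36994948]
 [-18.14073254  11.45446491  91.36869688]]
sleeve end edges [[ 63.46629548 -13.90288521 105.37308046]
 [ 63.4540562   16.37462894 105.37139692]
 [-70.87987487 -15.40246164 105.36826792]
 [-70.8942146   14.53059111 105.36660345]]
```

>>> play_rows:
  moves:
    - [1, [0.05, 0.05, 1.8], [0, 0, 0.6]]
    - [1, [0, 0, 1.5], [0, 0, 0]]
    - [1, [0, 0, 1.0], [0, 0, 0]]
    - [1, [0, 0, 0.4], [0, 0, 0]]
    - [0, [0, 0, 0], [0, 0, 0]]
    - [-0.3, [0, 0, 0], [0, 0, 0]]
    - [-1, [0, 0, 0], [0, 0, 0]]
    - [-1, [0, 0, 0], [0, 0, 0]]

```text
time: 3.62
tool_pos: [0.4957, 0.1736, 0.109]
tcp_rot: [[0.298, 0.955, 0.002], [0.955, -0.298, 0.001], [0.001, 0.002, -1.0]]
wrist_force: [0.7, -0.3, 0.4]
opening: 0.039
grip_force: 0.0
```

>>> play_rows:
  moves:
    - [-1, [0, 0, 0], [0, 0, 0]]
    - [-1, [0, 0, 0], [0, 0, 0]]
    - [-1, [0, 0, 0], [0, 0, 0]]
    - [-1, [0, 0, 0], [0, 0, 0]]

```text
time: 3.95
tool_pos: [0.4942, 0.1741, 0.1093]
tcp_rot: [[0.297, 0.955, -0.003], [0.955, -0.297, 0.001], [0.0, -0.003, -1.0]]
wrist_force: [-11.5, 1.4, 11.4]
opening: 0.033
grip_force: 61.7
```

>>> play_rows:
  moves:
    - [-1, [0, 0, -0.5], [0, 0, 0]]
    - [-1, [0, 0, -1.5], [0, 0, 0]]
    - [-1, [0, 0, -3], [0, 0, 0]]
    - [-1, [0, 0, -3.5], [0, 0, 0]]
    - [-1, [0, 0, -3.5], [0, 0, 0]]
    - [-1, [0, 0, -3.5], [0, 0, 0]]
    - [-1, [0, 0, -2.5], [0, 0, 0]]
    - [-1, [0, 0, 0], [0, 0, 0]]

```text
time: 4.62
tool_pos: [0.4965, 0.1737, 0.2952]
tcp_rot: [[0.298, 0.955, 0.011], [0.955, -0.298, 0.003], [0.006, 0.01, -1.0]]
wrist_force: [0.6, 0.5, -1.4]
opening: 0.0328
grip_force: 60.2
```

Run:
```python
from h import *
s=readout.get_state();i=eyes.get_image("wrist");R=s["tcp_rot"];print(s["tool_pos"],s["wrist_force"],s["moment"]);print(R.round(4));cv2.imwrite("pics/w3.png",i["img"])
mid=np.array([.481,-.171,.31]);print(R.T@(mid-s["tool_pos"]))
```

```text
[0.49650863 0.17368114 0.29515087] [ 0.63516758  0.4893328  -1.38815383] [-0.02330249 -0.07825476  0.00687476]
[[ 0.2979  0.9545  0.0113]
 [ 0.9546 -0.298   0.003 ]
 [ 0.0062  0.0099 -0.9999]]
[-0.33355235  0.08804157 -0.01605036]
```

View pics/w3.png

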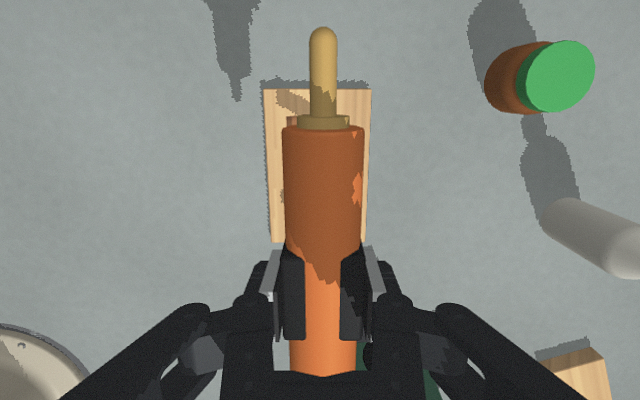

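>>> play_rows:
  moves:
    - [-1, [-3.5, 0.9, 0], [0, 0, 0]]
    - [-1, [-3.5, 0.9, 0], [0, 0, 0]]
    - [-1, [-3.5, 0.9, 0], [0, 0, 0]]
    - [-1, [-3.5, 0.9, 0], [0, 0, 0]]
    - [-1, [-3.5, 0.9, 0], [0, 0, 0]]
    - [-1, [-3.5, 0.9, 0], [0, 0, 0]]
    - [-1, [-3.5, 0.9, 0], [0, 0, 0]]
    - [-1, [-3.5, 0.9, 0], [0, 0, 0]]

```text
time: 5.33
tool_pos: [0.4796, -0.117, 0.286]
tcp_rot: [[0.298, 0.955, -0.003], [0.955, -0.298, 0.001], [0.0, -0.003, -1.0]]
wrist_force: [1.5, -0.2, -1.4]
opening: 0.0329
grip_force: 60.2
```

>>> play_rows:
  moves:
    - [-1, [-3.5, 0.9, 0], [0, 0, 0]]
    - [-1, [-3.5, 0.9, 0], [0, 0, 0]]
    - [-1, [0, 0, 0], [0, 0, -3.5]]
    - [-1, [0, 0, 0], [0, 0, 0]]
    - [-1, [0, 0, 0], [0, 0, 0]]

```text
time: 5.75
tool_pos: [0.4765, -0.1874, 0.2863]
tcp_rot: [[0.241, 0.971, -0.002], [0.971, -0.241, 0.002], [0.001, -0.003, -1.0]]
wrist_force: [-0.9, 0.1, -2.9]
opening: 0.033
grip_force: 60.3
```

Run:
```python
from h import *
s=readout.get_state();i=eyes.get_image("wrist");R=s["tcp_rot"];print(s["tool_pos"],s["wrist_force"],s["moment"]);print(R.round(4),s["joint_positions"]);cv2.imwrite("pics/w4.png",i["img"])
```

```text
[ 0.47645114 -0.18737984  0.28628426] [-0.90333779  0.12485211 -2.8633616 ] [0.05563206 0.01059924 0.03510271]
[[ 2.409e-01  9.705e-01 -2.300e-03]
 [ 9.705e-01 -2.409e-01  1.500e-03]
 [ 9.000e-04 -2.600e-03 -1.000e+00]] [-4.46990355e-01  2.25003639e-02  1.46615264e+00  3.74634819e-04
  1.65567721e+00 -2.03617618e-01]
```

View pics/w4.png

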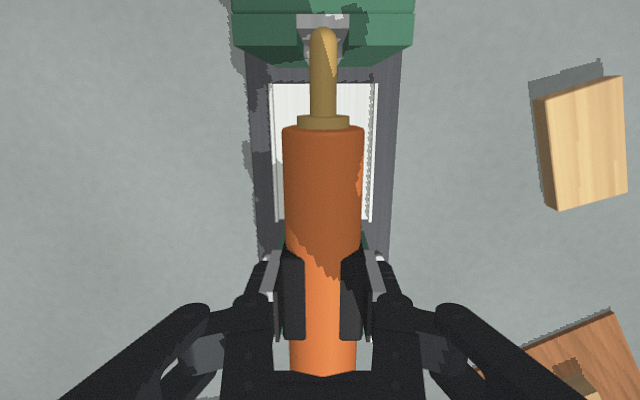

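Tall cheek at top: outer edges cols ~232/414, slot edges cols ~297/349 near row 15–28, inner top edge row ~47; brass tip (323,27).

Run:
```python
from h import *
s=readout.get_state();i=eyes.get_image("wrist");R=s["tcp_rot"];p=s["tool_pos"]
hsv=cv2.cvtColor(i["img"],cv2.COLOR_BGR2HSV);g=(hsv[...,0]>60)&(hsv[...,0]<95)&(hsv[...,1]>90)
P=cloud(i,s)
for r in(4,20,30,40):
  c=np.nonzero(g[r])[0];gr=np.diff(c);k=gr.argmax();e=[[c[0],r],[c[k],r],[c[k+1],r],[c[-1],r]];q=onplane(i,e,.172,s);print(r,[x[0] for x in e],((q-p)@R*1e3).round(1)[:,:2].tolist())
Z=P[:90,225:420,2];top=(Z>.16)&(Z<.185)&g[:90,225:420]
Q=((P[:90,225:420][top]-p)@R);print("top pts",Q.min(0),Q.max(0),np.median(P[:90,225:420][top][:,2]))
for x0 in(-.045,-.03,.025,.04):
  w=Q[abs(Q[:,1]-x0)<.004];print(x0,w[:,0].min() if len(w) else None)
# roller: sleeve & pin
m=(hsv[...,0]<16)&(hsv[...,1]>150);m[:125]=0;m[245:]=0;m[:,:275]=0;m[:,370:]=0
B=(P[m]-p)@R
for a,b in((.03,.045),(.045,.06),(.06,.075)):
  w=B[(B[:,0]>a)&(B[:,0]<b)];print("sleeve",a,np.percentile(w,[2,98],axis=0).round(4).tolist() if len(w) else 0)
W=(P[27:115,312:336].reshape(-1,3)-p)@R;W=W[W[:,2]<.09];
for a,b in((.08,.09),(.09,.1),(.1,.11)):
  w=W[(W[:,0]>a)&(W[:,0]<b)];print("pin",a,np.percentile(w,[2,50,98],axis=0).round(4).tolist() if len(w) else 0)
# board/base edges yaw from tray: white cols
for r in(100,130,160,200):
  c=np.nonzero((hsv[r,:,1]<40)&(hsv[r,:,2]>180))[0];c=c[(c>255)&(c<385)];q=onplane(i,[[c.min(),r],[c.max(),r]],.03,s);print("tray",((q-p)@R*1e3).round(1)[:,:2].tolist())
```

```text
4 [np.int64(252), np.int64(274), np.int64(318), np.int64(413)] [[119.8, -33.9], [119.8, -23.3], [119.8, -1.9], [119.6, 44.0]]
20 [np.int64(239), np.int64(283), np.int64(350), np.int64(406)] [[112.9, -40.8], [112.9, -19.2], [112.9, 13.7], [112.8, 41.2]]
30 [np.int64(248), np.int64(287), np.int64(349), np.int64(408)] [[108.5, -36.7], [108.6, -17.4], [108.5, 13.4], [108.4, 42.6]]
40 [np.int64(244), np.int64(280), np.int64(362), np.int64(411)] [[104.0, -39.0], [104.1, -21.0], [104.1, 20.0], [104.0, 44.4]]
top pts [ 0.10091028 -0.04459125  0.11279051] [0.12191021 0.04489906 0.12663907] 0.17137496150714968
-0.045 0.10121830099753885
-0.03 0.10091028046603658
0.025 0.1011676581261999
0.04 0.10114038398420129
sleeve 0.03 [[0.0303, -0.0141, 0.0436], [0.0447, 0.0143, 0.0546]]
sleeve 0.045 [[0.0454, -0.0141, 0.0436], [0.0597, 0.0143, 0.0544]]
sleeve 0.06 [[0.0602, -0.014, 0.0436], [0.0675, 0.0143, 0.0569]]
pin 0.08 [[0.0801, -0.0036, 0.0541], [0.0851, 0.0005, 0.0558], [0.0899, 0.0046, 0.0578]]
pin 0.09 [[0.0902, -0.0034, 0.054], [0.0949, 0.0003, 0.0558], [0.0996, 0.0045, 0.058]]
pin 0.1 [[0.1, -0.0021, 0.0564], [0.1003, 0.0003, 0.0575], [0.1009, 0.0029, 0.0589]]
tray [[71.7, -49.7], [71.7, 50.4]]
tray [[44.1, -49.2], [44.1, 50.8]]
tray [[14.9, -49.6], [14.9, 50.3]]
tray [[-26.7, 41.0], [-26.7, 50.2]]
```

>>> play_rows:
  moves:
    - [-1, [-0.3, 0, 1.5], [0, 0, 0]]
    - [-1, [0, 0, 2], [0, 0, 0]]
    - [-1, [0, 0, 2], [0, 0, 0]]
    - [-1, [0, 0, 1.5], [0, 0, 0]]
    - [-1, [0, 0, 0.7], [0, 0, 0]]
    - [-1, [0, 0, 0], [0, 0, 0]]
    - [-1, [0, 0, 0], [0, 0, 0]]

```text
time: 6.43
tool_pos: [0.4763, -0.1899, 0.2113]
tcp_rot: [[0.238, 0.971, 0.0], [0.971, -0.238, -0.0], [0.0, 0.0, -1.0]]
wrist_force: [1.0, 0.6, -1.9]
opening: 0.0332
grip_force: 60.2
```

>>> play_rows:
  moves:
    - [-1, [0.4, 0, 0], [0, 0, 0]]
    - [-1, [0.4, 0, 0], [0, 0, 0]]
    - [-1, [0.2, 0, 0], [0, 0, 0]]
    - [-1, [0.2, 0, 0], [0, 0, 0]]
    - [-1, [0, 0, 0], [0, 0, 0]]

```text
time: 6.85
tool_pos: [0.4792, -0.1788, 0.2115]
tcp_rot: [[0.239, 0.971, 0.001], [0.971, -0.239, -0.001], [-0.001, 0.001, -1.0]]
wrist_force: [-0.5, -2.0, -0.2]
opening: 0.033
grip_force: 60.3
```

>>> play_rows:
  moves:
    - [-1, [0.2, 0, 0], [0, 0, 0]]
    - [-1, [0.2, 0, 0], [0, 0, 0]]
    - [-1, [0.2, 0, 0], [0, 0, 0]]
    - [-1, [0.2, 0, 0], [0, 0, 0]]
    - [-1, [0, 0, 0], [0, 0, 0]]

```text
time: 7.27
tool_pos: [0.481, -0.1713, 0.2113]
tcp_rot: [[0.239, 0.971, 0.001], [0.971, -0.239, -0.001], [-0.001, 0.001, -1.0]]
wrist_force: [-0.4, -5.6, -0.3]
opening: 0.0331
grip_force: 60.4
```

>>> play_rows:
  moves:
    - [-1, [0.2, 0, 0], [0, 0, 0]]
    - [-1, [0.2, 0, 0], [0, 0, 0]]
    - [-1, [0.2, 0, 0], [0, 0, 0]]
    - [-1, [0.3, 0, 0], [0, 0, 0]]
    - [-1, [0, 0, 0], [0, 0, 0]]
    - [-1, [0, 0, 0], [0, 0, 0]]

```text
time: 7.77
tool_pos: [0.483, -0.1632, 0.2114]
tcp_rot: [[0.24, 0.971, 0.0], [0.971, -0.24, -0.003], [-0.002, 0.001, -1.0]]
wrist_force: [-1.7, -8.9, 0.4]
opening: 0.0328
grip_force: 60.5
```

```bash
cat > q.py <<'E'
from h import *
s=readout.get_state();i=eyes.get_image("wrist");R=s["tcp_rot"];p=s["tool_pos"];hsv=cv2.cvtColor(i["img"],cv2.COLOR_BGR2HSV);P=cloud(i,s)
y=np.array([.2396,.9709,0]);x=np.array([y[1],-y[0],0]);mid=np.array([.4765,-.1874,0])+y*.016
d=p-mid;print("t",s["time"],"s",(d@y-.0007).round(4),"x",(d@x).round(4),"tcpz",p[2].round(4),"F y,x,z",(s["wrist_force"]@np.c_[y,x,[0,0,1]]).round(2),"M",(s["moment"]@np.c_[y,x,[0,0,1]]).round(3))
m=(hsv[...,0]<16)&(hsv[...,1]>150);m[:100]=0;m[245:]=0;m[:,:275]=0;m[:,370:]=0
B=(P[m]-p)@R
for a,b in((.03,.04),(.055,.066)):
  w=B[(B[:,0]>a)&(B[:,0]<b)];print("sleeve",a,np.percentile(w,[2,98],axis=0).round(4).tolist() if len(w) else 0)
if __name__=="__main__":
  g=(hsv[...,0]>60)&(hsv[...,0]<95)&(hsv[...,1]>90);Q=P[g&(P[...,2]>.16)&(P[...,2]<.185)]
  if len(Q):
    Q=(Q-p)@R;Q=Q[abs(Q[:,1])<.06];print("cheek x",np.percentile(Q[:,0],1),"y",Q[:,1].min(),Q[:,1].max())
E
python3 q.py
```

```text
t 7.7667 s 0.0083 x 0.0005 tcpz 0.2114 F y,x,z [-9.03  0.52  0.37] M [ 0.024 -1.14  -0.046]
sleeve 0.03 [[0.0302, -0.0141, 0.0436], [0.0398, 0.0143, 0.0544]]
sleeve 0.055 [[0.0552, -0.0141, 0.0434], [0.0658, 0.0144, 0.0545]]
cheek x 0.07712090991773844 y -0.04588756165729399 0.04450353346895665
```

>>> play_rows:
  moves:
    - [-1, [0.2, 0, 0], [0, 0, 0]]
    - [-1, [0, 0, 0.4], [0, 0, 0]]
    - [-1, [0, 0, 0.4], [0, 0, 0]]
    - [-1, [0, 0, 0.4], [0, 0, 0]]
    - [-1, [0, 0, 0.4], [0, 0, 0]]
    - [-1, [0, 0, 0.4], [0, 0, 0]]
    - [-1, [0, 0, 0], [0, 0, 0]]

```text
time: 8.4
tool_pos: [0.4836, -0.1616, 0.1911]
tcp_rot: [[0.24, 0.971, 0.001], [0.971, -0.24, -0.003], [-0.003, 0.002, -1.0]]
wrist_force: [0.6, -9.3, -3.3]
opening: 0.0332
grip_force: 60.2
```

>>> play_rows:
  moves:
    - [-1, [0, 0, 0.4], [0, 0, 0]]
    - [-1, [0, 0, 0.4], [0, 0, 0]]
    - [-1, [0, 0, 0.4], [0, 0, 0]]
    - [-1, [0, 0, 0.4], [0, 0, 0]]
    - [-1, [0, 0, 0.3], [0, 0, 0]]
    - [-1, [0, 0, 0], [0, 0, 0]]

```text
time: 8.9
tool_pos: [0.4835, -0.1616, 0.1721]
tcp_rot: [[0.24, 0.971, 0.001], [0.971, -0.24, -0.003], [-0.003, 0.001, -1.0]]
wrist_force: [-0.1, -9.1, -1.8]
opening: 0.033
grip_force: 60.4
```

```bash
python3 q.py
```

```text
t 8.9 s 0.01 x 0.0006 tcpz 0.1721 F y,x,z [-8.83  2.09 -1.78] M [-0.359 -1.541 -0.207]
sleeve 0.03 [[0.0303, -0.014, 0.0437], [0.0398, 0.0144, 0.054]]
sleeve 0.055 [[0.0552, -0.0141, 0.0435], [0.0658, 0.0144, 0.0549]]
cheek x 0.07530661895878571 y -0.046337219981771545 0.04467388534566626
```

>>> play_rows:
  moves:
    - [-1, [0, -0.05, 0.3], [0, 0, 0]]
    - [-1, [0, 0, 0.3], [0, 0, 0]]
    - [-1, [0, 0, 0.3], [0, 0, 0]]
    - [-1, [0, 0, 0.3], [0, 0, 0]]
    - [-1, [0, 0, 0.3], [0, 0, 0]]
    - [-1, [0, 0, 0.3], [0, 0, 0]]
    - [-1, [0, 0, 0], [0, 0, 0]]
    - [-1, [0, 0, 0], [0, 0, 0]]

```text
time: 9.62
tool_pos: [0.4829, -0.1615, 0.1537]
tcp_rot: [[0.24, 0.971, 0.0], [0.971, -0.24, -0.003], [-0.003, 0.001, -1.0]]
wrist_force: [0.7, -10.6, -5.4]
opening: 0.0333
grip_force: 60.1
```

>>> play_rows:
  moves:
    - [-1, [0, 0, 0.15], [0, 0, 0]]
    - [-1, [0, 0, 0], [0, 0, 0]]

```text
time: 9.78
tool_pos: [0.4831, -0.1614, 0.1527]
tcp_rot: [[0.24, 0.971, 0.001], [0.971, -0.24, -0.003], [-0.003, 0.001, -1.0]]
wrist_force: [-2.1, -10.6, 0.3]
opening: 0.033
grip_force: 60.6
```

>>> play_rows:
  moves:
    - [-1, [0, 0, 0.15], [0, 0, 0]]
    - [-1, [0, 0, 0], [0, 0, 0]]

```text
time: 9.95
tool_pos: [0.4831, -0.1615, 0.1515]
tcp_rot: [[0.24, 0.971, 0.001], [0.971, -0.24, -0.003], [-0.003, 0.002, -1.0]]
wrist_force: [-1.6, -9.3, -0.4]
opening: 0.0331
grip_force: 60.7
```

>>> play_rows:
  moves:
    - [-1, [0, 0, 0.15], [0, 0, 0]]
    - [-1, [0, 0, 0], [0, 0, 0]]

```text
time: 10.12
tool_pos: [0.4829, -0.161, 0.1494]
tcp_rot: [[0.24, 0.971, -0.0], [0.971, -0.24, -0.002], [-0.002, 0.0, -1.0]]
wrist_force: [-0.9, -8.5, -2.4]
opening: 0.0331
grip_force: 60.3
```

>>> play_rows:
  moves:
    - [-1, [0, 0, 0.15], [0, 0, 0]]
    - [-1, [0, 0, 0], [0, 0, 0]]

```text
time: 10.28
tool_pos: [0.4829, -0.161, 0.1478]
tcp_rot: [[0.24, 0.971, -0.0], [0.971, -0.24, -0.002], [-0.002, 0.0, -1.0]]
wrist_force: [-0.4, -7.4, -3.6]
opening: 0.0331
grip_force: 60.3
```

>>> play_rows:
  moves:
    - [-1, [0, 0, 0.15], [0, 0, 0]]
    - [-1, [0, 0, 0], [0, 0, 0]]

```text
time: 10.45
tool_pos: [0.4828, -0.161, 0.1462]
tcp_rot: [[0.24, 0.971, -0.0], [0.971, -0.24, -0.002], [-0.002, 0.0, -1.0]]
wrist_force: [-0.9, -8.1, -3.5]
opening: 0.033
grip_force: 60.2
```

>>> play_rows:
  moves:
    - [-1, [0, 0, 0.15], [0, 0, 0]]
    - [-1, [0, 0, 0], [0, 0, 0]]

```text
time: 10.62
tool_pos: [0.4828, -0.161, 0.1447]
tcp_rot: [[0.24, 0.971, -0.001], [0.971, -0.24, -0.002], [-0.002, -0.0, -1.0]]
wrist_force: [-1.6, -7.2, -3.6]
opening: 0.0332
grip_force: 60.3
```

>>> play_rows:
  moves:
    - [-1, [0, 0, 0.15], [0, 0, 0]]
    - [-1, [0, 0, 0], [0, 0, 0]]

```text
time: 10.78
tool_pos: [0.4829, -0.1609, 0.1434]
tcp_rot: [[0.24, 0.971, -0.0], [0.971, -0.24, -0.002], [-0.002, 0.0, -1.0]]
wrist_force: [-1.3, -7.1, -1.0]
opening: 0.0332
grip_force: 60.5
```

>>> play_rows:
  moves:
    - [-1, [0, 0, 0.1], [0, 0, 0]]
    - [-1, [0, 0, 0], [0, 0, 0]]

```text
time: 10.95
tool_pos: [0.483, -0.161, 0.1426]
tcp_rot: [[0.24, 0.971, 0.0], [0.971, -0.24, -0.002], [-0.002, 0.0, -1.0]]
wrist_force: [-1.4, -6.3, -0.6]
opening: 0.0333
grip_force: 60.7
```

>>> play_rows:
  moves:
    - [-1, [0, 0, 0.1], [0, 0, 0]]
    - [-1, [0, 0, 0], [0, 0, 0]]

```text
time: 11.12
tool_pos: [0.483, -0.161, 0.1417]
tcp_rot: [[0.24, 0.971, 0.0], [0.971, -0.24, -0.002], [-0.002, 0.001, -1.0]]
wrist_force: [-2.1, -6.9, 0.7]
opening: 0.0331
grip_force: 60.7
```

```bash
python3 q.py
```

```text
t 11.1167 s 0.0105 x 0.0 tcpz 0.1417 F y,x,z [-7.22 -0.35  0.65] M [-0.032 -1.002 -0.025]
sleeve 0.03 [[0.0302, -0.0141, 0.0436], [0.0398, 0.0142, 0.0543]]
sleeve 0.055 [[0.0552, -0.0141, 0.0434], [0.0658, 0.0143, 0.0548]]
```

>>> play_rows:
  moves:
    - [-1, [0, 0, 0.1], [0, 0, 0]]
    - [-1, [0, 0, 0], [0, 0, 0]]

```text
time: 11.33
tool_pos: [0.4831, -0.161, 0.1408]
tcp_rot: [[0.24, 0.971, 0.001], [0.971, -0.24, -0.002], [-0.002, 0.001, -1.0]]
wrist_force: [-0.9, -7.2, 0.0]
opening: 0.033
grip_force: 60.7
```

>>> play_rows:
  moves:
    - [-1, [0, 0, 0.1], [0, 0, 0]]
    - [-1, [0, 0, 0], [0, 0, 0]]

```text
time: 11.5
tool_pos: [0.4832, -0.161, 0.14]
tcp_rot: [[0.24, 0.971, 0.001], [0.971, -0.24, -0.002], [-0.001, 0.001, -1.0]]
wrist_force: [-2.3, -7.7, 2.6]
opening: 0.0331
grip_force: 60.9
```

```bash
python3 q.py
```

```text
t 11.5 s 0.0105 x 0.0001 tcpz 0.14 F y,x,z [-8.06 -0.42  2.58] M [ 0.089 -0.849  0.034]
sleeve 0.03 [[0.0302, -0.0141, 0.0434], [0.0398, 0.0143, 0.0539]]
sleeve 0.055 [[0.0552, -0.0141, 0.0432], [0.0658, 0.0143, 0.0544]]
```

>>> play_rows:
  moves:
    - [-1, [0, 0, -0.3], [0, 0, 0]]
    - [-1, [0, 0, 0], [0, 0, 0]]
    - [-1, [0, 0, 0], [0, 0, 0]]

```text
time: 11.8
tool_pos: [0.4827, -0.1609, 0.1425]
tcp_rot: [[0.239, 0.971, -0.001], [0.971, -0.239, -0.001], [-0.002, -0.001, -1.0]]
wrist_force: [-3.9, -7.6, 0.7]
opening: 0.0334
grip_force: 60.7
```

```bash
python3 q.py
```

```text
t 11.8 s 0.0105 x -0.0004 tcpz 0.1425 F y,x,z [-8.33 -2.01  0.68] M [ 0.302 -0.914  0.143]
sleeve 0.03 [[0.0302, -0.0141, 0.0435], [0.0398, 0.0143, 0.0544]]
sleeve 0.055 [[0.0552, -0.0141, 0.0433], [0.0658, 0.0143, 0.0543]]
cheek x 0.07475349671216958 y -0.012726087213902644 0.01335089450614327
```

>>> play_rows:
  moves:
    - [-1, [0, 0, -0.1], [0, 0, 0]]
    - [-1, [-0.1, 0, 0], [0, 0, 0]]
    - [-1, [-0.1, 0, 0], [0, 0, 0]]
    - [-1, [0, 0, 0], [0, 0, 0]]

```text
time: 12.18
tool_pos: [0.4821, -0.1628, 0.1431]
tcp_rot: [[0.239, 0.971, -0.001], [0.971, -0.239, -0.001], [-0.001, -0.001, -1.0]]
wrist_force: [-2.0, -6.5, -1.8]
opening: 0.0328
grip_force: 60.4
```

>>> play_rows:
  moves:
    - [-1, [-0.1, 0, 0], [0, 0, 0]]
    - [-1, [-0.1, 0, 0], [0, 0, 0]]
    - [-1, [0, 0, 0], [0, 0, 0]]

```text
time: 12.43
tool_pos: [0.4816, -0.1646, 0.143]
tcp_rot: [[0.239, 0.971, -0.001], [0.971, -0.239, -0.001], [-0.001, -0.001, -1.0]]
wrist_force: [-2.1, -4.8, -2.3]
opening: 0.0329
grip_force: 60.4
```

```bash
python3 q.py
```

```text
t 12.4333 s 0.0067 x -0.0005 tcpz 0.143 F y,x,z [-5.19 -0.85 -2.29] M [ 0.108 -0.89   0.079]
sleeve 0.03 [[0.0302, -0.0141, 0.0437], [0.0398, 0.0143, 0.0544]]
sleeve 0.055 [[0.0552, -0.0142, 0.0436], [0.0658, 0.0143, 0.0549]]
```

>>> play_rows:
  moves:
    - [-1, [-0.1, 0, 0], [0, 0, 0]]
    - [-1, [-0.1, 0, 0], [0, 0, 0]]
    - [-1, [0, 0, 0], [0, 0, 0]]

```text
time: 12.73
tool_pos: [0.4812, -0.1664, 0.143]
tcp_rot: [[0.239, 0.971, -0.001], [0.971, -0.239, -0.0], [-0.001, -0.001, -1.0]]
wrist_force: [-1.9, -4.4, -2.3]
opening: 0.033
grip_force: 60.4
```

>>> play_rows:
  moves:
    - [-1, [-0.1, 0, 0], [0, 0, 0]]
    - [-1, [-0.1, 0, 0], [0, 0, 0]]
    - [-1, [0, 0, 0], [0, 0, 0]]

```text
time: 12.98
tool_pos: [0.4809, -0.1681, 0.1431]
tcp_rot: [[0.239, 0.971, -0.001], [0.971, -0.239, 0.0], [-0.0, -0.001, -1.0]]
wrist_force: [-2.3, -4.4, -2.8]
opening: 0.0331
grip_force: 60.4
```

```bash
python3 q.py
```

```text
t 12.9833 s 0.003 x -0.0004 tcpz 0.1431 F y,x,z [-4.77 -1.16 -2.76] M [ 0.146 -0.818  0.079]
sleeve 0.03 [[0.0302, -0.0142, 0.0436], [0.0398, 0.0142, 0.0546]]
sleeve 0.055 [[0.0552, -0.0142, 0.0437], [0.0658, 0.0143, 0.0548]]
```

>>> play_rows:
  moves:
    - [-1, [-0.1, 0, 0], [0, 0, 0]]
    - [-1, [0, 0, 0], [0, 0, 0]]

```text
time: 13.2
tool_pos: [0.4807, -0.169, 0.1432]
tcp_rot: [[0.239, 0.971, -0.0], [0.971, -0.239, 0.0], [0.0, -0.001, -1.0]]
wrist_force: [-2.7, -3.4, -2.9]
opening: 0.0329
grip_force: 60.4
```

>>> play_rows:
  moves:
    - [-1, [-0.1, 0, 0], [0, 0, 0]]
    - [-1, [0, 0, 0], [0, 0, 0]]

```text
time: 13.37
tool_pos: [0.4806, -0.1696, 0.1432]
tcp_rot: [[0.239, 0.971, -0.0], [0.971, -0.239, 0.001], [0.001, -0.0, -1.0]]
wrist_force: [-2.1, -1.6, -3.1]
opening: 0.0331
grip_force: 60.4
```

```bash
python3 q.py
```

```text
t 13.3667 s 0.0015 x -0.0003 tcpz 0.1432 F y,x,z [-2.01 -1.67 -3.13] M [ 0.248 -0.406  0.103]
sleeve 0.03 [[0.0302, -0.0142, 0.0437], [0.0398, 0.0142, 0.0542]]
sleeve 0.055 [[0.0552, -0.0141, 0.0438], [0.0658, 0.0143, 0.0547]]
```

>>> play_rows:
  moves:
    - [-1, [-0.1, 0, 0], [0, 0, 0]]
    - [-1, [0, 0, 0], [0, 0, 0]]

```text
time: 13.58
tool_pos: [0.4805, -0.17, 0.1433]
tcp_rot: [[0.239, 0.971, 0.0], [0.971, -0.239, 0.002], [0.002, -0.0, -1.0]]
wrist_force: [-0.3, 4.2, -1.6]
opening: 0.0329
grip_force: 60.4
```

```bash
python3 q.py
python3 - <<'E'
from h import *
i=eyes.get_image("side");cv2.imwrite("pics/s2.png",cv2.resize(i["img"][170:350,220:370],None,fx=3.3,fy=3.3,interpolation=cv2.INTER_CUBIC))
E
```

```text
t 13.5833 s 0.0012 x -0.0003 tcpz 0.1433 F y,x,z [ 3.96 -1.33 -1.61] M [0.288 0.486 0.005]
sleeve 0.03 [[0.0302, -0.0141, 0.0438], [0.0398, 0.0143, 0.0545]]
sleeve 0.055 [[0.0553, -0.0142, 0.0439], [0.0658, 0.0143, 0.0551]]
```

View pics/s2.png

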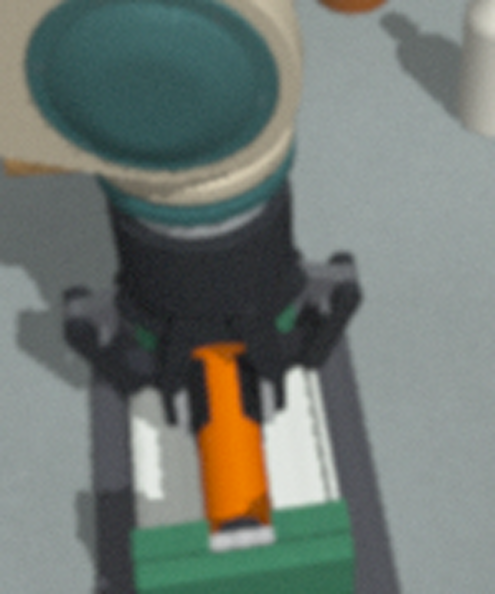

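>>> play_rows:
  moves:
    - [-1, [0.05, 0, 0.1], [0, 0, 0]]
    - [-1, [0, 0, 0], [0, 0, 0]]
    - [-1, [0, 0, 0], [0, 0, 0]]

```text
time: 13.93
tool_pos: [0.4809, -0.17, 0.1426]
tcp_rot: [[0.239, 0.971, 0.001], [0.971, -0.239, 0.001], [0.001, 0.001, -1.0]]
wrist_force: [0.3, 5.6, -0.6]
opening: 0.0326
grip_force: 60.8
```

```bash
python3 q.py
```

```text
t 13.9333 s 0.0012 x 0.0001 tcpz 0.1426 F y,x,z [ 5.53 -1.09 -0.62] M [0.113 0.669 0.052]
sleeve 0.03 [[0.0302, -0.0141, 0.0437], [0.0398, 0.0143, 0.0543]]
sleeve 0.055 [[0.0552, -0.0141, 0.0436], [0.0658, 0.0144, 0.0548]]
```

>>> play_rows:
  moves:
    - [-1, [0.05, 0, 0.05], [0, 0, 0]]
    - [-1, [0, 0, 0], [0, 0, 0]]
    - [-0.1, [0, 0, 0], [0, 0, 0]]
    - [0.0, [0, 0, 0], [0, 0, 0]]
    - [0.2, [0, 0, 0], [0, 0, 0]]
    - [0.4, [0, 0, 0], [0, 0, 0]]
    - [0.5, [0, 0, 0], [0, 0, 0]]
    - [0.5, [0, 0, 0], [0, 0, 0]]

```text
time: 14.65
tool_pos: [0.4806, -0.1701, 0.1419]
tcp_rot: [[0.239, 0.971, 0.0], [0.971, -0.239, -0.0], [-0.0, 0.0, -1.0]]
wrist_force: [0.4, -0.6, -0.0]
opening: 0.0639
grip_force: 0.0
```

```bash
python3 q.py
```

```text
t 14.65 s 0.0011 x -0.0002 tcpz 0.1419 F y,x,z [-0.45  0.5  -0.02] M [ 0.043 -0.008  0.049]
sleeve 0.03 [[0.0302, -0.0139, 0.0422], [0.0398, 0.0145, 0.0531]]
sleeve 0.055 [[0.0552, -0.0139, 0.042], [0.0658, 0.0145, 0.0529]]
```

>>> play_rows:
  moves:
    - [0.6, [0, 0, -0.5], [0, 0, 0]]
    - [0.6, [0, 0, -1.5], [0, 0, 0]]
    - [0.6, [0, 0, -3], [0, 0, 0]]
    - [0.6, [0, 0, -3.5], [0, 0, 0]]
    - [0.6, [0, 0, -3.5], [0, 0, 0]]
    - [0.6, [0, 0, -2.5], [0, 0, 0]]
    - [0.6, [0, 0, -0.5], [0, 0, 0]]
    - [0.6, [0, 0, 0], [0, 0, 0]]

```text
time: 15.37
tool_pos: [0.4811, -0.1701, 0.2945]
tcp_rot: [[0.239, 0.971, 0.004], [0.971, -0.239, -0.002], [-0.001, 0.005, -1.0]]
wrist_force: [-0.0, 0.3, -0.4]
opening: 0.0683
grip_force: 0.0
```

Run:
```python
from h import *
s=readout.get_state();i=eyes.get_image("wrist");P=cloud(i,s);hsv=cv2.cvtColor(i["img"],cv2.COLOR_BGR2HSV)
y=np.array([.2396,.9709,0]);x=np.array([y[1],-y[0],0]);mid=np.array([.4765,-.1874,0])+y*.016
m=(hsv[...,0]<16)&(hsv[...,1]>150);Q=P[m];a=(Q-mid)@y;b=(Q-mid)@x;k=(abs(b)<.02)&(abs(a)<.075)&(Q[:,2]>.06)
print(k.sum(),np.percentile(a[k],[.5,99.5]))
for lo in(-.06,-.04,.03,.05):
  w=k&(a>lo)&(a<lo+.012);print(lo,w.sum(),np.percentile(Q[w,2],97) if w.any() else None,np.median(b[w]) if w.any() else None)
cv2.imwrite("pics/w5.png",i["img"])
```

```text
4631 [-0.06475863  0.06912856]
-0.06 402 0.09903789266500278 0.0003040238078530717
-0.04 423 0.09927179491186912 0.00031708615244372605
0.03 531 0.09967166375330791 0.000375860105996997
0.05 591 0.09981745423692276 0.00039955468525822564
```

View pics/w5.png

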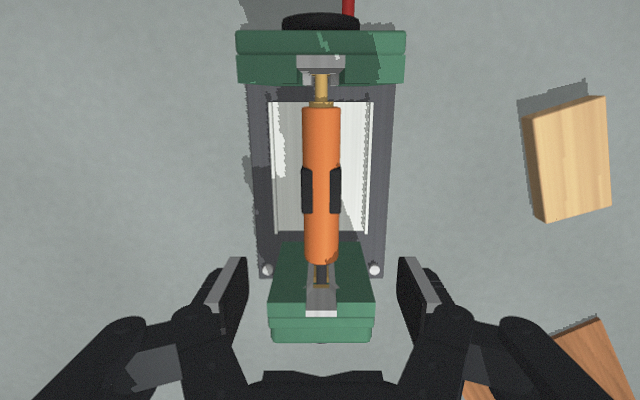

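The roller lies level between the cheeks: sleeve rows 105–262, brass pin in the tall slot at (321,85), dark pin in the low slot at (321,275). Its axis is about 83 mm high and its centre sits about 1–2 mm toward the tall cheek, which fits both pins being home.

```bash
python3 -c "
from cell import close_job
print(close_job())"
```

```text
the job is handed in; nothing more can be done
None
```

The roller is fitted level in the spreader with both pins in their bearing recesses. It was released there, the peak reading while pressing was about 11 N (limit about 30 N), and the job was handed in after about 15.4 s; no verdict came back.

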